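# Seat the cutter frame in the fruit slicer and clamp it with the cam lever

### The arm

A 7-joint arm with a two-finger parallel gripper is mounted at the origin on the work surface. World frame = base frame: x ahead of the robot, y to its left, z up, the work surface at z = 0. Lengths are in mm, angles in rad, forces in N, time in s.
With the tool pointing down it reaches from about 400 to 875 mm from the base axis. Payload 19.3 kg.
Tool frame: the origin (TCP) lies between the finger pads; the fingertips stand bot.tip_extent ahead of it and the grasp point (between the pads) lies 3 mm ahead of it (bot.tip_extent is the distance from the TCP to the fingertips, in mm); x points along the fingers, z is the direction in which the jaws open and shut, and the axes are right-handed (so a half turn about x gives the same grasp; the last joint's range is limited). The gripper opens to 85 mm and grips with 20 to 120 N. Pads are 22 mm wide; open, the fingers measure 114 mm over their backs; the gripper's body (76 mm by 85 mm) begins 54 mm behind the grasp point. The pads swing forward as they close: fully open they stand 13 mm farther back than shut.
Start: joints at [-1.273, 0.521, -0.036, 1.599, 0.021, 1.021, -0.113], TCP at [224.745, 583.185, 253.291] pointing down, gripper open.
Joint ranges: [-2.91, 2.91], [-0.3, 2.13], [-1.5, 1.42], [0.17, 2.43], [-1.26, 4.41], [0.16, 1.93], [-2.52, 2.52]. Speed limits (rad/s): [1.89, 1.89, 2.39, 2.39, 3.01, 3.01, 3.01].

### API

Orientations are given as a unit quaternion [w, x, y, z].
In Python, from plant import bot, cams gives the robot as it stands.
- The arm moves only by the tool drive_tool, never from a script. Its argument "targets" is a list of rows, each an object of numbers: "dx", "dy", "dz": the shift along the tool's x, y, z in units of 25 mm (1.0 is 25 mm); "rx", "ry", "rz": the turn, a rotation vector about the tool's x, y, z in units of 6 degrees (1.0 is 6 degrees); "fingers": the closure, from -1 (fully open) to 1 (shut). In form: [{"dx": .., "dy": .., "dz": .., "rx": .., "ry": .., "rz": .., "fingers": ..}, ...]. A call has 1 to 12 rows; each row is the pose to reach, as a shift and turn from the pose commanded when the call began, along the tool's axes at that moment; what a row does not reach only later rows make up. A row lasts 1/8 s, in which the tool goes at most 62.5 mm and 10.7 degrees, less where a joint would pass 70% of its speed; a pose out of reach is approached as far as the arm can. A call with a gripper value outside its range is refused whole. The fingers move at their own pace and stop on an object; the grip force is fixed at half the most. Time passes only in rows, so rows that repeat a pose let the fingers close. It gives the time, the measured TCP pose, the force and the opening at its end, in the units of the state.
- bot.observe(): the state, without advancing time (a new reading comes with each control period).
- cams.camera(name): name is "scene" or "top" or "wrist"; returns a dict with "image" (400x640x3 uint8, red, green, blue), "mtx" (3x3 intrinsics, pixels), "world_to_cam" (4x4, takes a point from world to camera coordinates). Camera axes: x right, y down, z forward; pixel columns grow to the right and rows downward; lengths in mm; the calibration is good to about 2 mm. A picture is of the moment at which its call begins. There is no depth.
- bot.close_job(): hands the job in, once; it reports no verdict.
The state is a dict: "time": time; "joint_pos": joint angles; "joint_vel": joint speeds; "joint_efforts": joint torques, N m; "ee_pos": TCP position; "tool_rot": TCP orientation; "ft_force": force on the tool from outside, world axes, zero at the start; "moment": the same for the moment, N m; "width": finger opening in mm.
Only numpy, scipy, OpenCV 4.12 (cv2) and the standard library are available. Lean on these libraries where they do the work, as an engineer would, in place of code of your own. Each camera call takes 0.05 s, during which the arm holds its last target. There are 200 camera calls.

### The job

Slide the cutter frame along its channel in the fruit slicer until it is flush against the fence's stop bar, and press it firmly home there by feel, with about the push of one finger (10 to 15 N, never 25 N). Where the bar has been screwed to is not known beforehand. Then push the cam lever round with a shut fingertip, without pinching it and never with 30 N, until it snaps past centre and stays clamped on the frame. Leave the things lying around the slicer where they are.

Things in the scene. Friction and masses are not known exactly. Their poses are not given: they have to be found in the camera images.
- slicer: aluminium slicer bed fixed to the table. Origin on the table; plate spans x -115..75, y -135..150, z 0..12 mm. Channel along its y at x=0, floor z 12 mm, 103 mm wide between rails 20 mm high, open at the -y end; the frame slides to +y. Cam housing 36 x 90 mm at x -88, y 16, top z 30 mm.
- fence: fixed aluminium block across the channel's +y end, 100 mm wide, 16 thick, 36 high. Origin on the channel floor at the middle of its front (-y) face; axes as the slicer's. Before it, on two screws, a stop bar 80 mm wide, 16 high, with a firm rubber face (8 N per mm, 3.5 mm give) that stands anywhere 13 to 58 mm before the block's: not measured, to be felt.
- cutter: loose steel frame with thin blades in the channel, 100 (x) x 120 (y) x 22 (z) mm, 0.5-0.75 kg; black tab 50 x 12 mm on its trailing -y edge, top at z 50 mm. Origin: centre of underside. Home (within 3 mm): its +y face, 60 mm from the origin, on the stop bar. 1.5 mm play each side, slides with 1-5 N; push the middle of the -y face, lower than 22 mm, so it does not tip.
- lever (a joint): cam lever angle, rad: 0 open, 1.75 shut on its stop; grows clockwise seen from above. Starts at 0. A spring strut resists it up to the centre at 1.1 (most near 0.4, about 10 N at the handle's middle); beyond, it snaps shut by itself; let go short of the centre, it swings back.
- lever_pivot (a point): point on the lever's upright turning axis at the height of the handle's centre line, 52 mm over the table
- handle (a point): middle of the lever grip: black round bar 18 mm thick, 64 mm long, level; this point lies 78 mm from the turning axis, 52 mm over the table; its x points to the axis. Open, it sticks out to the slicer's -x (10 degrees towards -y); it swings level, by +y side first, and shut lies along +y. Push its trailing side (-y side when open); 25 mm are free under it.
- shoe: black clamp shoe 44 mm long (y) and 18 mm high that the cam drives in the slicer's +x by about 7 mm; origin at the middle of its pressing face. Closed, it presses the cutter frame sideways against the +x rail with about 15 N.
- spare_cutter: another cutter frame lying on the table beyond the slicer, not to be used; origin at the centre of its underside
- cup: steel cup, 68 mm wide, 75 mm high; origin at the centre of its underside
- banana_a: loose banana about 170 mm long right of the slicer, on the robot's side
- banana_b: loose banana about 180 mm long to the left of the slicer
- bowl: steel bowl 150 mm wide, 55 mm high, to the right
- spatula: spatula with a black handle lying to the left
- jar: closed jar 80 mm wide, 110 mm high, to the right

How it is judged (in metres and radians):
On the way, in this order (a step that is already met when the one before it is completed fails the run):
1. the cutter frame is pressed home against the fence's stop bar with more than 6 N, the lever still open (contact force between cutter and fence above 6 N and y of stop_face_c0 in the frame of cutter below 0.065 m and angle between cutter's own z axis and vertical below 0.06 rad and value of joint lever below 0.5 rad), for 0.1 s.
2. the lever is past centre and shut, its shoe pressing on the seated frame (value of joint lever above 1.62 rad and y of stop_face_c0 in the frame of cutter below 0.065 m and contact force between shoe and cutter above 6 N), for 0.2 s.
At the end, for the whole second after the job is handed in: The cutter frame lies flat in the channel at rest, its leading face within 3 mm of the fence's stop bar; the lever is at rest past 1.62 rad (shut) and the shoe presses the frame with more than 6 N (all of step 2 and angle between cutter's own z axis and vertical below 0.06 rad and linear speed of cutter below 0.01 m/s and velocity of joint lever below 0.05 rad/s); the robot touches nothing.
It fails at once if the frame is pressed on the stop bar with more than 25 N (contact force between cutter and fence above 25 N).
It fails at once if the lever is pushed or pinched with more than 30 N (contact force between any of the fingers, the arm and lever above 30 N).
It fails at once if one of the things lying around is pushed 3 cm or more (distance of any of spare_cutter, cup, banana_a, banana_b, bowl, spatula, jar from where it was at the start of the episode above 0.03 m).
It also fails if it takes over 67 s, if anything falls off the work surface, if the arm or the gripper's body presses on something with over 40 N, if the wrist force passes 120 N, or if a joint passes its speed limit or range.

## Working session

There is one attempt and no reset: what is moved stays moved. The work goes in short steps, Python scripts to look and compute and a tool call to move; the robot and the scene stay as the last step left them, time stands still between calls to the robot, and variables do not carry over. Pictures are saved under pics/ and viewed, about 8 in all and at most 12, crops included, and the job is handed in when it is done.

Besides the shell and the picture viewer there is one more tool, called after "Emit:" as name(argument=value, ...), one argument or row to a line, values as JSON. drive_tool: Moves the arm, as the interface text tells. Its arguments: {"type":"object","properties":{"targets":{"type":"array"}},"required":["targets"]}

```bash
ls; mkdir -p pics; python3 - <<'E'
from plant import bot,cams
import cv2
print(bot.observe(), bot.tip_extent)
for n in("top","scene"):
    c=cams.camera(n); cv2.imwrite(f"pics/{n}0.png",c["image"][:,:,::-1]); print(n,c["mtx"].round(1).tolist(),c["world_to_cam"].round(3).tolist())
E
```

```text
pics
{'time': 0.0, 'joint_pos': array([-1.27319242,  0.52205353, -0.03632755,  1.60000785,  0.02120576,
        1.02107535, -0.11280441]), 'joint_vel': array([ 0.00125555,  0.0025983 , -0.00077177,  0.00039712,  0.00189473,
       -0.00077806,  0.00071066]), 'joint_efforts': array([ 1.69064160e-04, -9.27083158e+01,  1.98010504e+00, -3.69931054e+01,
        1.78424874e-02,  8.32770980e-03,  1.03830416e-05]), 'ee_pos': array([224.65162524, 582.89665274, 252.70114087]), 'tool_rot': array([ 0.58268502, -0.40038842,  0.58332404,  0.39987541]), 'ft_force': array([-0.20526745, -0.11931278,  0.000614  ]), 'moment': array([ 0.03230395,  0.00647297, -0.04393744]), 'width': 85.49012029007456} 22.0
top [[458.2, 0.0, 313.0], [0.0, 458.2, 196.1], [0.0, 0.0, 1.0]] [[0.0, -1.0, 0.004, -11.561], [-0.989, -0.001, -0.148, 590.116], [0.148, -0.004, -0.989, 1398.738], [0.0, 0.0, 0.0, 1.0]]
scene [[374.0, 0.0, 321.4], [0.0, 374.0, 204.4], [0.0, 0.0, 1.0]] [[0.15, 0.988, -0.02, -78.668], [0.537, -0.099, -0.838, -248.589], [-0.83, 0.115, -0.546, 1756.445], [0.0, 0.0, 0.0, 1.0]]
```

View pics/top0.png

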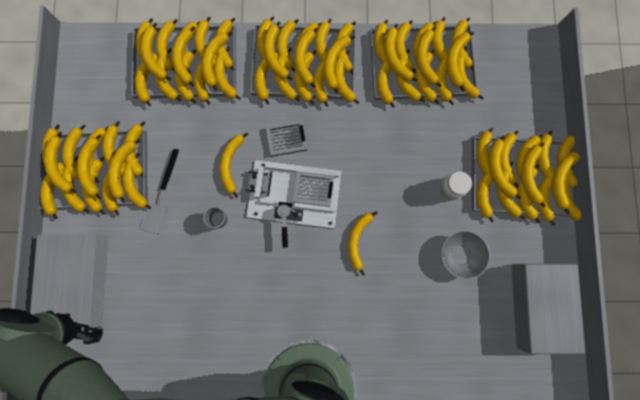

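View pics/scene0.png

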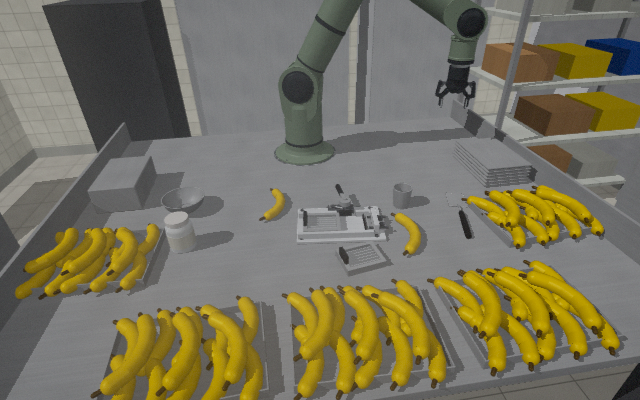

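The top view shows the slicer plate at about (245–341, 158–230). The fence is at its left end, the lever grip points down at (284,237), and the spare frame is at (286,138). I'll zoom in for the corners.

```bash
cat > h.py <<'E'
import numpy as np,cv2
from plant import bot,cams
def ray(c,uv,z):
    "pixel -> world point on plane z"
    W=c["world_to_cam"];R=W[:3,:3];o=-R.T@W[:3,3]
    d=R.T@np.linalg.solve(c["mtx"],[uv[0],uv[1],1.]);return o+d*(z-o[2])/d[2]
def proj(c,p):
    W=c["world_to_cam"];q=c["mtx"]@(W[:3,:3]@np.asarray(p,float)+W[:3,3]);return q[:2]/q[2]
E
python3 - <<'E'
from h import *
c=cams.camera("top");im=c["image"][:,:,::-1]
cv2.imwrite("pics/crop1.png",cv2.resize(im[145:255,230:355],None,fx=6,fy=5.4,interpolation=cv2.INTER_CUBIC)[:600])
g=cv2.cvtColor(im,cv2.COLOR_BGR2HSV)
m=((g[:,:,2]>165)&(g[:,:,1]<40)).astype(np.uint8);m[:150]=0;m[240:]=0;m[:,:235]=0;m[:,350:]=0
m=cv2.morphologyEx(m,cv2.MORPH_CLOSE,np.ones((7,7)))
cs,_=cv2.findContours(m,cv2.RETR_EXTERNAL,cv2.CHAIN_APPROX_NONE)
k=max(cs,key=cv2.contourArea);b=cv2.minAreaRect(k);print(b)
for p in cv2.boxPoints(b):print(p,ray(c,p,12).round(1))
E
```

```text
((293.9384765625, 193.4923095703125), (87.3204574584961, 56.559837341308594), 7.125016689300537)
[247.10771 216.13846] [529.8 199.2  12. ]
[254.1231  160.01538] [713.4 180.3  12. ]
[340.76923 170.84616] [ 677.8 -101.6   12. ]
[333.75385 226.96924] [495.3 -77.6  12. ]
```

View pics/crop1.png

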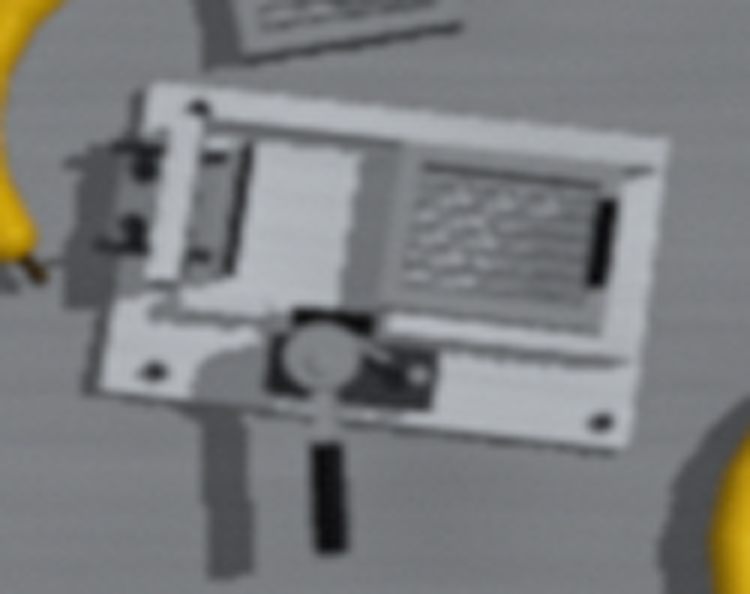

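The crop shows the plate corners at pixels (246.7,217.2), (334.7,228.3), (341.3,170.6) and (255,160.2). The frame is at the right with its black tab at about (330,190), the stop bar's black face is at about (271,184), and the grip runs from (284.5,227) to (285,247).

```bash
python3 - <<'E'
from h import *
c=cams.camera("top")
BL=ray(c,(246.7,217.2),12);BR=ray(c,(334.7,228.3),12)
for z in(12,32):
    TR=ray(c,(341.3,170.6),z);TL=ray(c,(255,160.2),z);print(z,TR.round(),TL.round(),np.linalg.norm(TR-BR),np.linalg.norm(TL-BL),np.linalg.norm(TL-TR))
d=BL-BR;print(BL.round(),BR.round(),np.linalg.norm(d));yaw=np.arctan2(-d[0],d[1]);print("yaw",yaw)
R=np.array([[np.cos(yaw),-np.sin(yaw)],[np.sin(yaw),np.cos(yaw)]])
O=((BL+BR)/2)[:2]-R@[-115,7.5];print("O",O)
S=lambda u,v,z:(R.T@(ray(c,(230+u/6,145+v/5.4),z)[:2]-O)).round(1)
for n,u,v,z in [("tab top L",607,200,50),("tab bot",592,287,50),("tab TR",617,200,50),("bar face top",250,148,28),("bar face bot",232,275,28),("hub",322,358,60),("grip in",327,443,52),("grip out",332,550,52),("frame lead top",410,145,34),("frame lead bot",388,310,34),("frame tr top",628,175,34),("frame tr bot",603,335,34)]:print(n,S(u,v,z))
print(bot.observe()["ee_pos"])
E
```

```text
12 [ 679. -103.   12.] [713. 177.  12.] 188.87670451363266 187.8134114975113 282.8500913226186
32 [ 674. -102.   32.] [708. 175.  32.] 185.68023648694643 184.64978222724713 278.9723750563886
[526. 200.  12.] [491. -81.  12.] 283.24069131753544
yaw -0.1250660067742792
O [621.92462615  38.12188016]
tab top L [  25.2 -104.3]
tab bot [ -26.7 -102.6]
tab TR [  25.9 -109.5]
bar face top [36.5 88.4]
bar face bot [-40.3  87.3]
hub [-86.5  30.9]
grip in [-134.    22.4]
grip out [-194.2   11.6]
frame lead top [47.8  3.4]
frame lead bot [-51.3   2.1]
frame tr top [  44.5 -113.9]
frame tr bot [ -51.8 -112.1]
[224.674051   583.03529947 252.9603568 ]
```

```bash
cat >> h.py <<'E'
from scipy.spatial.transform import Rotation as Ro
O=np.array([622.,38.]);YAW=-0.125
def s2w(p): c,s=np.cos(YAW),np.sin(YAW);return np.array([O[0]+c*p[0]-s*p[1],O[1]+s*p[0]+c*p[1],p[2]])
def w2s(p): c,s=np.cos(YAW),np.sin(YAW);a=p[0]-O[0];b=p[1]-O[1];return np.array([c*a+s*b,-s*a+c*b,p[2]])
def tool():
    o=bot.observe();q=o["tool_rot"];return o,Ro.from_quat([q[1],q[2],q[3],q[0]])
def down(a,tilt=0):
    "tool down, tool y along slicer azimuth a (rad); tilt leans tips towards +tool y"
    a+=YAW;y=np.array([np.cos(a),np.sin(a),0]);x=np.array([0,0,-1.]);z=np.cross(x,y)
    return Ro.from_matrix(np.c_[x,y,z])*Ro.from_rotvec([0,0,tilt])
def cmd(p,R):
    "move units to slicer-frame point p, orientation R"
    o,T=tool();d=T.inv().apply(s2w(p)-o["ee_pos"])/25;r=(T.inv()*R).as_rotvec()/np.radians(6)
    print("d",d.round(3),"r",r.round(3))
def st():
    o,T=tool();print(round(o["time"],2),"S",w2s(o["ee_pos"]).round(2),"F_s",w2s(o["ft_force"]+np.r_[O,0]).round(2),"w",round(o["width"],1),"tip",bot.tip_extent,"q",o["joint_pos"].round(2))
E
python3 - <<'E'
from h import *
st();o,T=tool();print(T.as_matrix().round(3));
for a in(90,-90):
    cmd((0,-155,200),down(np.radians(a)))
E
```

```text
0.2 S [-462.18  491.25  252.96] F_s [-0.5   0.36  0.49] w 85.6 tip 22.0 q [-1.27  0.52 -0.04  1.6   0.02  1.02 -0.11]
[[-0.    -0.933  0.36 ]
 [-0.001  0.36   0.933]
 [-1.    -0.    -0.001]]
d [  2.134 -24.159 -20.646] r [ 1.2682e+01 -5.0000e-03  5.0000e-03]
d [  2.134 -24.159 -20.646] r [-1.7318e+01 -5.0000e-03 -5.0000e-03]
```

Emit:
drive_tool(
  targets=[
    {"dx":0,"dy":-12,"dz":-10.3,"rx":6.3,"fingers":1},
    {"dx":0,"dy":-12,"dz":-10.3,"rx":6.3,"fingers":1},
    {"dx":0,"dy":-12,"dz":-10.3,"rx":6.3,"fingers":1},
    {"dx":0,"dy":-12,"dz":-10.3,"rx":6.3,"fingers":1},
    {"dx":0,"dy":-12,"dz":-10.3,"rx":6.3,"fingers":1},
    {"dx":0,"dy":-12,"dz":-10.3,"rx":6.3,"fingers":1},
    {"dx":0,"dy":-12,"dz":-10.3,"rx":6.3,"fingers":1},
    {"dx":2.1,"dy":-24.2,"dz":-20.6,"rx":12.68,"fingers":1},
    {"dx":2.1,"dy":-24.2,"dz":-20.6,"rx":12.68,"fingers":1},
    {"dx":2.1,"dy":-24.2,"dz":-20.6,"rx":12.68,"fingers":1},
    {"dx":2.1,"dy":-24.2,"dz":-20.6,"rx":12.68,"fingers":1},
    {"dx":2.1,"dy":-24.2,"dz":-20.6,"rx":12.68,"fingers":1},
  ],
)

```text
validation failed for argument at $.ta...
```

```bash
python3 - <<'E'
from h import *
st();cmd((0,-155,200),down(np.pi/2))
c=cams.camera("wrist");cv2.imwrite("pics/w1.png",c["image"][:,:,::-1]);print(proj(c,s2w((0,-115,34))),proj(c,s2w((-87,31,60))))
E
```

```text
0.2 S [-462.18  491.25  252.96] F_s [-0.5   0.36  0.49] w 85.6 tip 22.0 q [-1.27  0.52 -0.04  1.6   0.02  1.02 -0.11]
d [  2.134 -24.159 -20.646] r [ 1.2682e+01 -5.0000e-03  5.0000e-03]
[  9.39211883 546.98155239] [ 57.72838867 514.93227257]
```

Emit:
drive_tool(
  targets=[
    {"dx":0,"dy":-12,"dz":-10.3,"rx":6.3,"ry":0,"rz":0,"fingers":1},
  ],
)

```text
time: 0.38
ee_pos: [252.2, 529.9, 252.5]
tool_rot: [0.617, -0.344, 0.618, 0.345]
ft_force: [2.0, -0.5, -0.2]
width: 69.9
```

```bash
python3 - <<'E'
from h import *
cmd((0,-155,200),down(np.pi/2))
E
```

```text
d [  2.058 -25.502 -14.609] r [ 1.0911e+01 -9.0000e-03 -1.4000e-02]
```

Emit:
drive_tool(
  targets=[
    {"dx":0,"dy":-25.5,"dz":-14.6,"rx":10.9,"ry":0,"rz":0,"fingers":1},
    {"dx":0,"dy":-25.5,"dz":-14.6,"rx":10.9,"ry":0,"rz":0,"fingers":1},
    {"dx":0,"dy":-25.5,"dz":-14.6,"rx":10.9,"ry":0,"rz":0,"fingers":1},
    {"dx":0,"dy":-25.5,"dz":-14.6,"rx":10.9,"ry":0,"rz":0,"fingers":1},
    {"dx":0,"dy":-25.5,"dz":-14.6,"rx":10.9,"ry":0,"rz":0,"fingers":1},
    {"dx":0,"dy":-25.5,"dz":-14.6,"rx":10.9,"ry":0,"rz":0,"fingers":1},
    {"dx":0,"dy":-25.5,"dz":-14.6,"rx":10.9,"ry":0,"rz":0,"fingers":1},
    {"dx":0,"dy":-25.5,"dz":-14.6,"rx":10.9,"ry":0,"rz":0,"fingers":1},
    {"dx":2.1,"dy":-25.5,"dz":-14.6,"rx":10.9,"ry":0,"rz":0,"fingers":1},
    {"dx":2.1,"dy":-25.5,"dz":-14.6,"rx":10.9,"ry":0,"rz":0,"fingers":1},
    {"dx":2.1,"dy":-25.5,"dz":-14.6,"rx":10.9,"ry":0,"rz":0,"fingers":1},
    {"dx":2.1,"dy":-25.5,"dz":-14.6,"rx":10.9,"ry":0,"rz":0,"fingers":1},
  ],
)

```text
time: 1.88
ee_pos: [604.3, -120.4, 200.1]
tool_rot: [0.706, 0.045, 0.706, -0.045]
ft_force: [0.1, 0.4, 1.1]
width: 0.0
```

```bash
python3 - <<'E'
from h import *
st();cmd((0,-155,200),down(np.pi/2))
c=cams.camera("wrist");cv2.imwrite("pics/w2.png",c["image"][:,:,::-1]);print(proj(c,s2w((0,-115,34))),proj(c,s2w((-87,31,60))))
E
```

```text
1.88 S [   2.14 -159.35  200.12] F_s [0.09 0.45 1.11] w 0.0 tip 22.0 q [-0.17  0.6   0.4   1.69 -0.28  0.91  0.22]
d [ 0.005  0.174 -0.086] r [-0.016 -0.002  0.001]
[318.80576538 128.84635664] [ 174.74342691 -107.35285623]
```

View pics/w2.png

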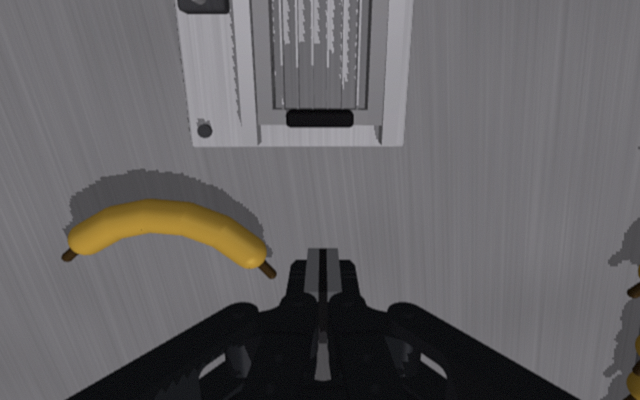

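The wrist view shows the plate's -y corners at (193,147) and (403,146). The channel runs from column 258 to 382, and the tab from (287,127) to (353,127). The shut fingers are at (323,250).

```bash
python3 - <<'E'
from h import *
c=cams.camera("wrist")
for n,u,v,z in [("cL",193,147,12),("cR",403,146.5,12),("cR32",403,146.5,32),("chL",258,145,12),("chR",382,145,12),("tabL",287,118,50),("tabR",353,118,50),("tabfront",320,127,45),("faceL",262,126,34),("edge z12",290,127,12)]:print(n,w2s(ray(c,(u,v),z)).round(1))
g=cv2.cvtColor(c["image"],cv2.COLOR_RGB2GRAY);print(g[105:155,272].tolist());print(g[105:155,320].tolist())
E
```

```text
cL [-109.7 -139.6   12. ]
cR [  76.  -140.3   12. ]
cR32 [  71.4 -136.6   32. ]
chL [ -52.1 -138.2   12. ]
chR [  57.4 -138.8   12. ]
tabL [ -21.8 -111.2   50. ]
tabR [  28.  -111.5   50. ]
tabfront [   3.  -118.7   45. ]
faceL [ -43.8 -119.    34. ]
edge z12 [ -23.3 -122.6   12. ]
[118, 117, 118, 119, 119, 117, 118, 117, 119, 118, 119, 127, 143, 152, 152, 152, 150, 152, 151, 154, 153, 152, 153, 153, 154, 153, 154, 154, 154, 153, 154, 154, 156, 153, 135, 115, 111, 111, 112, 113, 112, 112, 114, 114, 112, 114, 113, 115, 114, 115]
[20, 17, 17, 14, 17, 18, 20, 18, 20, 15, 19, 13, 42, 101, 145, 160, 162, 160, 159, 159, 158, 160, 160, 159, 160, 159, 160, 159, 160, 159, 159, 162, 158, 152, 135, 117, 116, 116, 117, 117, 117, 115, 115, 115, 115, 114, 114, 113, 113, 114]
```

```bash
sed -i 's/O=np.array(\[622.,38.\])/O=np.array([624.1,34.7])/' h.py; python3 - <<'E'
from h import *
c=cams.camera("wrist");o,T=tool();p=o["ee_pos"]
for e in(-10,0,9,22,35):print(e,proj(c,p+T.apply([e,0,0])),proj(c,p+T.apply([e,11,0])),proj(c,p+T.apply([e,-11,0])))
st();cmd((0,-152,60),down(np.pi/2,np.radians(5)));cmd((0,-152,40),down(np.pi/2,np.radians(5)))
E
```

```text
-10 [318.05938569 303.67390177] [317.88676446 277.47848229] [318.22299615 328.50192913]
0 [318.35184688 288.41532936] [318.19887914 263.67578907] [318.49736517 311.95006783]
9 [318.58269268 276.37141508] [318.4444064  252.81780094] [318.71462779 298.84326479]
22 [318.87234129 261.25958329] [318.75144402 239.23963152] [318.98810783 282.34503329]
35 [319.12026792 248.32451184] [319.01334685 227.65746413] [319.22297174 268.17639696]
2.02 S [  -1.   -157.02  199.77] F_s [-0.02  1.54 -0.  ] w 0.0 tip 22.0 q [-0.17  0.6   0.4   1.69 -0.28  0.91  0.22]
d [5.59  0.208 0.046] r [-0.046 -0.009  0.845]
d [6.39  0.209 0.046] r [-0.046 -0.009  0.845]
```

Emit:
drive_tool(
  targets=[
    {"dx":0,"dy":0.2,"dz":0.05,"rx":0,"ry":0,"rz":0.84,"fingers":1},
    {"dx":2.5,"dy":0.2,"dz":0.05,"rx":0,"ry":0,"rz":0.84,"fingers":1},
    {"dx":4.5,"dy":0.2,"dz":0.05,"rx":0,"ry":0,"rz":0.84,"fingers":1},
    {"dx":5.6,"dy":0.2,"dz":0.05,"rx":0,"ry":0,"rz":0.84,"fingers":1},
    {"dx":6.4,"dy":0.2,"dz":0.05,"rx":0,"ry":0,"rz":0.84,"fingers":1},
    {"dx":6.4,"dy":0.2,"dz":0.05,"rx":0,"ry":0,"rz":0.84,"fingers":1},
  ],
)

```text
time: 2.78
ee_pos: [605.1, -112.7, 40.2]
tool_rot: [0.706, 0.075, 0.704, -0.013]
ft_force: [0.0, 0.2, 0.3]
width: -0.1
```

```bash
python3 - <<'E'
from h import *
st()
for y in(-135,-120,-60,-50):cmd((0,y,40),down(np.pi/2,np.radians(5)))
c=cams.camera("wrist");cv2.imwrite("pics/w3.png",c["image"][:,:,::-1])
E
```

```text
2.77 S [  -0.51 -148.64   40.17] F_s [0.   0.25 0.3 ] w -0.1 tip 22.0 q [-0.03  0.81  0.24  1.76 -0.45  0.64  0.39]
d [0.055 0.543 0.02 ] r [-0.005 -0.013 -0.008]
d [0.107 1.141 0.02 ] r [-0.005 -0.013 -0.008]
d [0.319 3.531 0.019] r [-0.005 -0.013 -0.008]
d [0.354 3.93  0.019] r [-0.005 -0.013 -0.008]
```

View pics/w3.png

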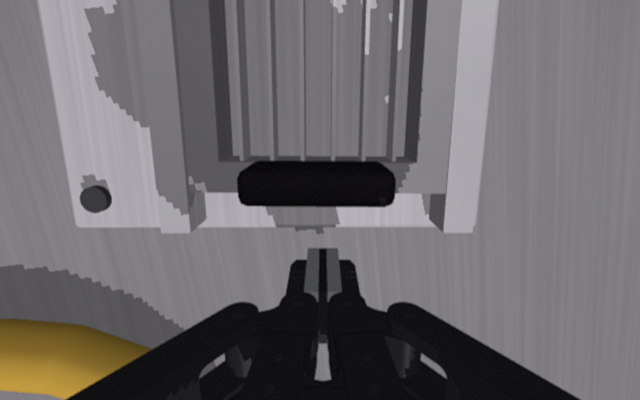

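The finger is centred behind the frame: the tab spans (238–395, 183), the channel centre is near column 316, and the fingers are at column 323. I'll advance now.

Emit:
drive_tool(
  targets=[
    {"dx":0.03,"dy":0.35,"dz":0,"rx":0,"ry":0,"rz":0,"fingers":1},
    {"dx":0.06,"dy":0.7,"dz":0,"rx":0,"ry":0,"rz":0,"fingers":1},
    {"dx":0.08,"dy":0.9,"dz":0,"rx":0,"ry":0,"rz":0,"fingers":1},
    {"dx":0.1,"dy":1.1,"dz":0,"rx":0,"ry":0,"rz":0,"fingers":1},
    {"dx":0.12,"dy":1.3,"dz":0,"rx":0,"ry":0,"rz":0,"fingers":1},
    {"dx":0.14,"dy":1.5,"dz":0,"rx":0,"ry":0,"rz":0,"fingers":1},
  ],
)

```text
time: 3.58
ee_pos: [610.4, -76.9, 40.9]
tool_rot: [0.707, 0.075, 0.703, -0.014]
ft_force: [-1.2, -6.4, 4.9]
width: 0.2
```

```bash
python3 - <<'E'
from h import *
st()
for y in(-60,):cmd((0,y,40),down(np.pi/2,np.radians(5)))
c=cams.camera("top")
cv2.imwrite("pics/t2.png",cv2.resize(c["image"][145:255,230:355,::-1],None,fx=6,fy=5.4,interpolation=cv2.INTER_CUBIC)[:600])
E
```

```text
3.58 S [   0.3  -112.43   40.87] F_s [-0.42 -6.53  4.91] w 0.2 tip 22.0 q [-0.09  0.81  0.25  1.76 -0.46  0.63  0.33]
d [ 0.216  2.086 -0.016] r [-0.018  0.009  0.006]
```

Emit:
drive_tool(
  targets=[
    {"dx":-0.1,"dy":0.15,"dz":0,"rx":0,"ry":0,"rz":0,"fingers":1},
    {"dx":-0.07,"dy":0.35,"dz":0,"rx":0,"ry":0,"rz":0,"fingers":1},
    {"dx":-0.07,"dy":0.5,"dz":0,"rx":0,"ry":0,"rz":0,"fingers":1},
  ],
)

```text
time: 4.0
ee_pos: [611.8, -63.7, 43.5]
tool_rot: [0.707, 0.075, 0.703, -0.014]
ft_force: [-0.2, -3.9, -0.4]
width: -0.2
```

```bash
python3 - <<'E'
from h import *
st()
for y in(-60,):cmd((0,y,41),down(np.pi/2,np.radians(5)))
c=cams.camera("wrist");cv2.imwrite("pics/w4.png",c["image"][:,:,::-1])
E
```

```text
4.0 S [  0.11 -99.14  43.55] F_s [ 0.3  -3.86 -0.37] w -0.2 tip 22.0 q [-0.12  0.81  0.25  1.77 -0.46  0.63  0.31]
d [ 0.239  1.551 -0.006] r [-0.011  0.003 -0.004]
```

View pics/w4.png

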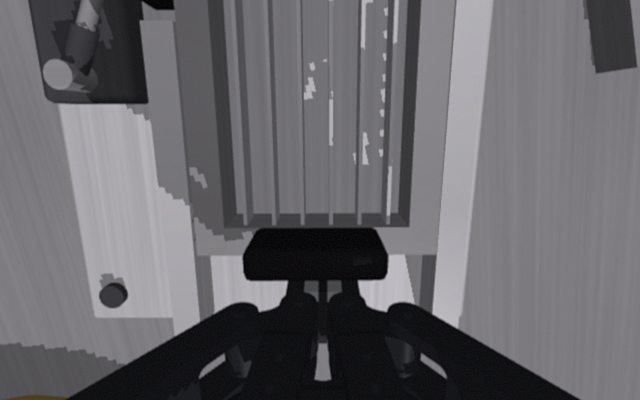

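```bash
python3 - <<'E'
from h import *
st();c=cams.camera("wrist");print([w2s(ray(c,(u,255),34)).round(1) for u in(205,225,410)])
c=cams.camera("top");
cv2.imwrite("pics/t3.png",cv2.resize(c["image"][145:255,230:355,::-1],None,fx=6,fy=5.4,interpolation=cv2.INTER_CUBIC)[:600])
for n,u,v,z in [("bar face top",250,148,28),("bar face bot",232,275,28)]:print(w2s(ray(c,(230+u/6,145+v/5.4),z)))
E
```

```text
4.05 S [ 3.000e-02 -9.836e+01  4.346e+01] F_s [ 0.98 -2.86  0.33] w 0.1 tip 22.0 q [-0.12  0.81  0.25  1.77 -0.46  0.63  0.31]
[array([-48.2, -85.7,  34. ]), array([-39.8, -85.7,  34. ]), array([ 37.4, -85.8,  34. ])]
[33.88676214 91.48710554 28.        ]
[-42.87972341  90.4132001   28.        ]
```

View pics/t3.png

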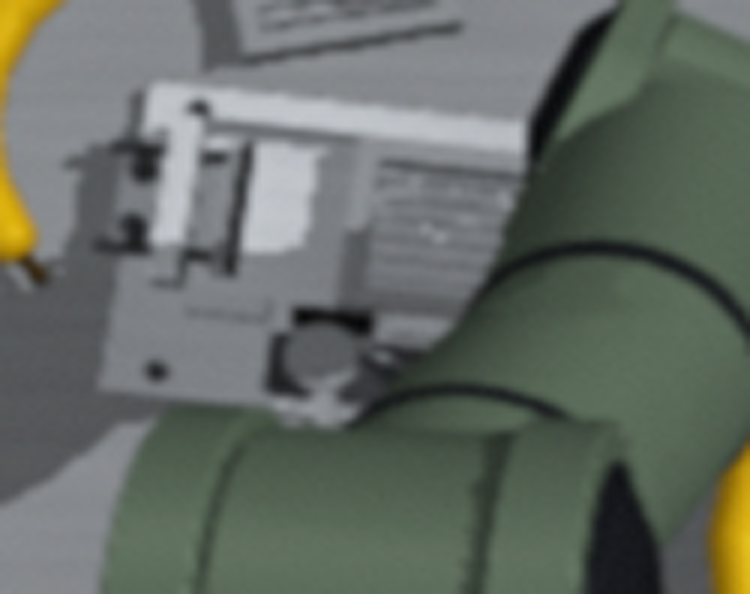

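Emit:
drive_tool(
  targets=[
    {"dx":0.02,"dy":0.25,"dz":0,"rx":0,"ry":0,"rz":0,"fingers":1},
    {"dx":0.04,"dy":0.5,"dz":0,"rx":0,"ry":0,"rz":0,"fingers":1},
    {"dx":0.07,"dy":0.75,"dz":0,"rx":0,"ry":0,"rz":0,"fingers":1},
    {"dx":0.09,"dy":1.0,"dz":0,"rx":0,"ry":0,"rz":0,"fingers":1},
    {"dx":0.11,"dy":1.25,"dz":0,"rx":0,"ry":0,"rz":0,"fingers":1},
    {"dx":0.13,"dy":1.5,"dz":0,"rx":0,"ry":0,"rz":0,"fingers":1},
    {"dx":0.15,"dy":1.7,"dz":0,"rx":0,"ry":0,"rz":0,"fingers":1},
    {"dx":0.16,"dy":1.8,"dz":0,"rx":0,"ry":0,"rz":0,"fingers":1},
    {"dx":0.16,"dy":1.8,"dz":0,"rx":0,"ry":0,"rz":0,"fingers":1},
  ],
)

```text
time: 5.28
ee_pos: [617.5, -18.5, 43.4]
tool_rot: [0.707, 0.076, 0.703, -0.013]
ft_force: [0.1, -1.1, 0.4]
width: -0.1
```

```bash
python3 - <<'E'
from h import *
st();c=cams.camera("top");print([proj(c,s2w((45,y,34))).round(1) for y in(70,80)])
print(cv2.cvtColor(c["image"],cv2.COLOR_RGB2GRAY)[178:186:2,266:310].tolist());st()
E
```

```text
5.28 S [ 5.000e-02 -5.361e+01  4.342e+01] F_s [ 0.19 -1.05  0.43] w -0.1 tip 22.0 q [-0.19  0.81  0.25  1.76 -0.47  0.63  0.25]
[array([278.6, 169.5]), array([275.5, 169.1])]
[[134, 137, 117, 80, 53, 74, 110, 129, 136, 141, 143, 139, 135, 144, 145, 136, 131, 129, 125, 128, 126, 126, 122, 119, 119, 115, 117, 114, 111, 112, 114, 123, 124, 108, 71, 53, 51, 51, 53, 54, 57, 61, 64, 66], [133, 135, 116, 74, 48, 88, 123, 132, 139, 143, 141, 133, 123, 127, 128, 123, 124, 126, 129, 128, 129, 122, 116, 114, 113, 115, 115, 118, 119, 123, 130, 130, 114, 84, 55, 51, 52, 53, 54, 58, 60, 64, 64, 69], [136, 131, 109, 69, 52, 94, 126, 133, 139, 144, 142, 135, 136, 141, 141, 134, 125, 122, 121, 120, 121, 121, 120, 120, 119, 118, 117, 115, 114, 113, 113, 103, 81, 58, 49, 51, 51, 55, 56, 59, 62, 65, 67, 69], [134, 120, 93, 62, 66, 105, 129, 136, 138, 141, 137, 124, 123, 128, 123, 115, 114, 111, 110, 113, 122, 123, 115, 111, 114, 118, 121, 120, 124, 131, 119, 94, 62, 50, 51, 51, 52, 57, 57, 62, 64, 67, 67, 71]]
5.33 S [  0.06 -53.67  43.43] F_s [ 0.6  -0.86 -0.15] w -0.1 tip 22.0 q [-0.19  0.81  0.25  1.76 -0.47  0.63  0.25]
```

Emit:
drive_tool(
  targets=[
    {"dx":0.01,"dy":0.06,"dz":0,"rx":0,"ry":0,"rz":0,"fingers":1},
    {"dx":0.01,"dy":0.12,"dz":0,"rx":0,"ry":0,"rz":0,"fingers":1},
    {"dx":0.02,"dy":0.18,"dz":0,"rx":0,"ry":0,"rz":0,"fingers":1},
    {"dx":0.02,"dy":0.24,"dz":0,"rx":0,"ry":0,"rz":0,"fingers":1},
  ],
)

```text
time: 5.82
ee_pos: [618.2, -13.0, 43.4]
tool_rot: [0.707, 0.075, 0.703, -0.014]
ft_force: [0.8, -3.7, 0.2]
width: 0.1
```

Emit:
drive_tool(
  targets=[
    {"dx":0.0,"dy":0.04,"dz":0,"rx":0,"ry":0,"rz":0,"fingers":1},
    {"dx":0.01,"dy":0.08,"dz":0,"rx":0,"ry":0,"rz":0,"fingers":1},
  ],
)

```text
time: 6.08
ee_pos: [618.4, -10.9, 43.4]
tool_rot: [0.707, 0.075, 0.703, -0.013]
ft_force: [-1.2, -4.9, 3.3]
width: 0.2
```

Emit:
drive_tool(
  targets=[
    {"dx":0.0,"dy":0.03,"dz":0,"rx":0,"ry":0,"rz":0,"fingers":1},
    {"dx":0.0,"dy":0.06,"dz":0,"rx":0,"ry":0,"rz":0,"fingers":1},
  ],
)

```text
time: 6.32
ee_pos: [618.6, -9.3, 43.5]
tool_rot: [0.707, 0.076, 0.703, -0.013]
ft_force: [-0.3, -3.2, -0.0]
width: 0.2
```

Emit:
drive_tool(
  targets=[
    {"dx":0.0,"dy":0.03,"dz":0,"rx":0,"ry":0,"rz":0,"fingers":1},
    {"dx":0.0,"dy":0.06,"dz":0,"rx":0,"ry":0,"rz":0,"fingers":1},
  ],
)

```text
time: 6.58
ee_pos: [618.7, -7.8, 43.5]
tool_rot: [0.707, 0.076, 0.703, -0.013]
ft_force: [-0.1, -2.1, -1.6]
width: -0.2
```

Emit:
drive_tool(
  targets=[
    {"dx":0.0,"dy":0.02,"dz":0,"rx":0,"ry":0,"rz":0,"fingers":1},
    {"dx":0.0,"dy":0.04,"dz":0,"rx":0,"ry":0,"rz":0,"fingers":1},
  ],
)

```text
time: 6.82
ee_pos: [618.7, -7.2, 43.6]
tool_rot: [0.707, 0.075, 0.703, -0.014]
ft_force: [-0.9, -4.2, -3.6]
width: -0.3
```

Emit:
drive_tool(
  targets=[
    {"dx":0.0,"dy":0.02,"dz":0,"rx":0,"ry":0,"rz":0,"fingers":1},
    {"dx":0.0,"dy":0.04,"dz":0,"rx":0,"ry":0,"rz":0,"fingers":1},
  ],
)

```text
time: 7.08
ee_pos: [618.8, -6.6, 43.7]
tool_rot: [0.707, 0.075, 0.703, -0.014]
ft_force: [-3.4, -8.2, -3.1]
width: 0.3
```

Emit:
drive_tool(
  targets=[
    {"dx":0.01,"dy":0.02,"dz":0,"rx":0,"ry":0,"rz":0,"fingers":1},
    {"dx":0.01,"dy":0.02,"dz":0,"rx":0,"ry":0,"rz":0,"fingers":1},
  ],
)

```text
time: 7.32
ee_pos: [618.7, -6.5, 43.5]
tool_rot: [0.707, 0.075, 0.703, -0.014]
ft_force: [-3.4, -7.2, -1.0]
width: 0.1
```

Emit:
drive_tool(
  targets=[
    {"dx":0.0,"dy":0.02,"dz":0,"rx":0,"ry":0,"rz":0,"fingers":1},
    {"dx":0.0,"dy":0.02,"dz":0,"rx":0,"ry":0,"rz":0,"fingers":1},
  ],
)

```text
time: 7.58
ee_pos: [618.8, -6.2, 43.5]
tool_rot: [0.707, 0.075, 0.703, -0.014]
ft_force: [-3.0, -8.5, -1.9]
width: 0.2
```

Emit:
drive_tool(
  targets=[
    {"dx":0.0,"dy":0.02,"dz":0,"rx":0,"ry":0,"rz":0,"fingers":1},
    {"dx":0.0,"dy":0.02,"dz":0,"rx":0,"ry":0,"rz":0,"fingers":1},
  ],
)

```text
time: 7.82
ee_pos: [618.8, -6.0, 43.5]
tool_rot: [0.707, 0.075, 0.703, -0.014]
ft_force: [-2.9, -10.4, -2.1]
width: 0.3
```

Emit:
drive_tool(
  targets=[
    {"dx":0.0,"dy":0.025,"dz":0,"rx":0,"ry":0,"rz":0,"fingers":1},
    {"dx":0.0,"dy":0.05,"dz":0,"rx":0,"ry":0,"rz":0,"fingers":1},
  ],
)

```text
time: 8.07
ee_pos: [618.7, -5.4, 43.5]
tool_rot: [0.707, 0.075, 0.703, -0.015]
ft_force: [-4.4, -14.1, -3.0]
width: -0.2
```

Emit:
drive_tool(
  targets=[
    {"dx":0.0,"dy":0.01,"dz":0,"rx":0,"ry":0,"rz":0,"fingers":1},
    {"dx":0.0,"dy":0.01,"dz":0,"rx":0,"ry":0,"rz":0,"fingers":1},
  ],
)

```text
time: 8.32
ee_pos: [618.7, -5.3, 43.6]
tool_rot: [0.707, 0.075, 0.703, -0.015]
ft_force: [-4.2, -13.5, -2.0]
width: -0.1
```

```bash
python3 - <<'E'
from h import *
st();c=cams.camera("wrist");cv2.imwrite("pics/w5.png",c["image"][:,:,::-1]);st()
E
```

```text
8.32 S [ -0.35 -40.35  43.57] F_s [ -2.52 -13.89  -2.01] w -0.1 tip 22.0 q [-0.22  0.81  0.26  1.76 -0.47  0.63  0.23]
8.38 S [ -0.34 -40.34  43.55] F_s [ -3.84 -14.64  -2.54] w -0.1 tip 22.0 q [-0.22  0.81  0.26  1.76 -0.47  0.63  0.23]
```

View pics/w5.png

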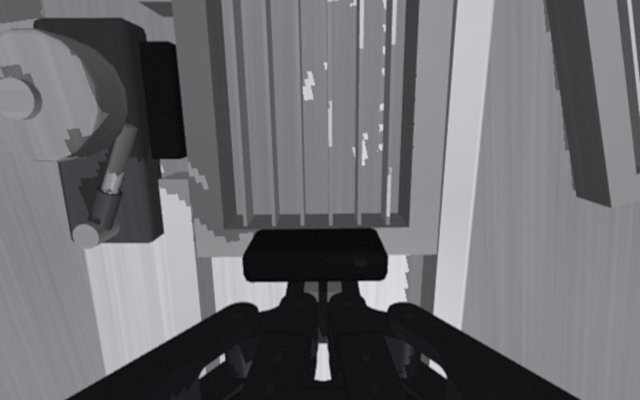

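The wrist view shows the frame square behind the shoe (shoe at (163,100)) and the fingers on the trailing edge at row 255. The push reads about 14 N. I'll confirm from above that the stop bar is what it's resting on.

```bash
python3 - <<'E'
from h import *
c=cams.camera("top")
cv2.imwrite("pics/t4.png",cv2.resize(c["image"][150:220,240:310,::-1],None,fx=8,fy=8,interpolation=cv2.INTER_CUBIC));st()
E
```

```text
8.43 S [ -0.35 -40.34  43.55] F_s [ -2.78 -14.08  -2.24] w -0.1 tip 22.0 q [-0.22  0.81  0.26  1.76 -0.47  0.63  0.23]
```

View pics/t4.png

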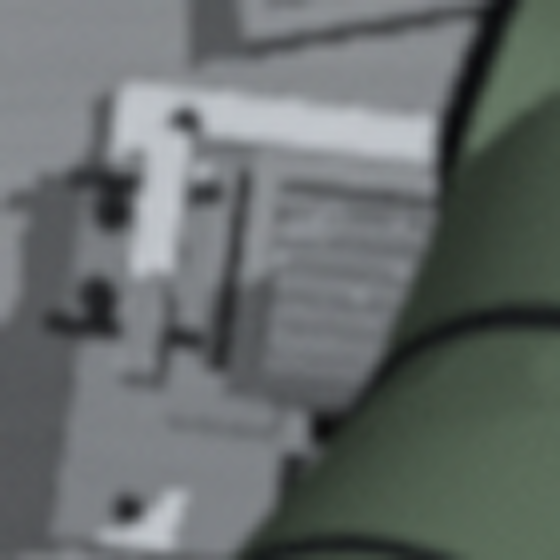

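The top view shows the frame's leading edge lying along the black rubber face at column ~235, so it is flush. I'll release slowly so the rubber doesn't kick the frame back.

Emit:
drive_tool(
  targets=[
    {"dx":0.0,"dy":-0.02,"dz":0,"rx":0,"ry":0,"rz":0,"fingers":1},
    {"dx":0.0,"dy":-0.04,"dz":0,"rx":0,"ry":0,"rz":0,"fingers":1},
    {"dx":0.0,"dy":-0.06,"dz":0,"rx":0,"ry":0,"rz":0,"fingers":1},
    {"dx":0.0,"dy":-0.08,"dz":0,"rx":0,"ry":0,"rz":0,"fingers":1},
    {"dx":0.0,"dy":-0.1,"dz":0,"rx":0,"ry":0,"rz":0,"fingers":1},
    {"dx":0.0,"dy":-0.13,"dz":0,"rx":0,"ry":0,"rz":0,"fingers":1},
    {"dx":0.0,"dy":-0.16,"dz":0,"rx":0,"ry":0,"rz":0,"fingers":1},
    {"dx":0.0,"dy":-0.2,"dz":0,"rx":0,"ry":0,"rz":0,"fingers":1},
    {"dx":-0.05,"dy":-0.6,"dz":0,"rx":0,"ry":0,"rz":0,"fingers":1},
    {"dx":-0.1,"dy":-1.2,"dz":0,"rx":0,"ry":0,"rz":0,"fingers":1},
    {"dx":-2,"dy":-1.4,"dz":0,"rx":0,"ry":0,"rz":-0.84,"fingers":1},
    {"dx":-4,"dy":-1.6,"dz":0,"rx":0,"ry":0,"rz":-0.84,"fingers":1},
  ],
)

```text
time: 9.93
ee_pos: [613.0, -51.4, 140.7]
tool_rot: [0.705, 0.044, 0.706, -0.045]
ft_force: [0.2, 0.5, 0.6]
width: -0.0
```

```bash
cat >> h.py <<'E'
PIV=np.array([-88.5,33.])
def lev(th,gap,z=58.):
    "tool pose behind the grip at lever angle th, gap mm from touching"
    f=np.radians(190)-th;u=np.array([np.cos(f),np.sin(f)]);m=np.array([np.sin(f),-np.cos(f)])
    p=PIV+78*u-(20+gap)*m;return np.r_[p,z],down(f-np.pi/2)
E
python3 - <<'E'
from h import *
st();c=cams.camera("wrist");im=c["image"]
print("face",[w2s(ray(c,p,28)).round(1) for p in((300,100),)])
cv2.imwrite("pics/w6.png",im[:,:,::-1])
p,R=lev(0,25,150);print(p);cmd(p,R);p,R=lev(0,25);cmd(p,R)
for q in((-88.5,33,65),(*lev(0,-20)[0][:2],61)):print(proj(c,s2w(q)))
E
```

```text
9.93 S [ -0.26 -86.77 140.66] F_s [0.18 0.56 0.56] w -0.0 tip 22.0 q [-0.28  0.68  0.41  1.74 -0.35  0.8   0.17]
face [array([-14.1, -17.5,  28. ])]
[-157.50083674  -24.86090674  150.        ]
d [-0.152  2.556 -6.397] r [-1.689  0.061  0.012]
d [ 3.528  2.559 -6.42 ] r [-1.689  0.061  0.012]
[143.82034954  -1.59029452]
[ 4.34388609 29.46843849]
```

View pics/w6.png

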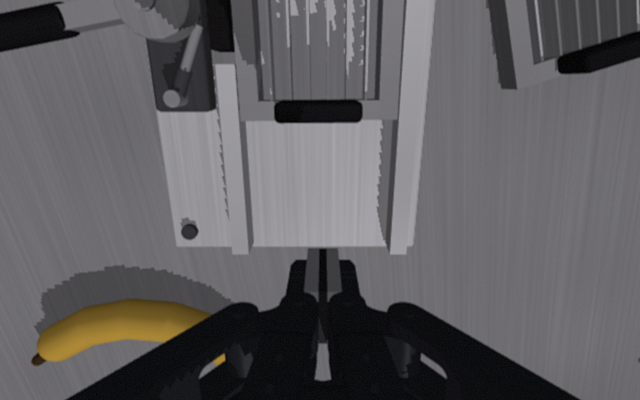

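The wrist view shows the frame at the stop with its trailing edge at row ~121. The open grip's inner end is at about (63,17), and the hub is at the top near (157,0). Next I'll move above the start of the lever push.

Emit:
drive_tool(
  targets=[
    {"dx":-0.15,"dy":2.55,"dz":-6.4,"rx":-1.69,"ry":0.06,"rz":0,"fingers":1},
    {"dx":-0.15,"dy":2.55,"dz":-6.4,"rx":-1.69,"ry":0.06,"rz":0,"fingers":1},
    {"dx":-0.15,"dy":2.55,"dz":-6.4,"rx":-1.69,"ry":0.06,"rz":0,"fingers":1},
    {"dx":-0.15,"dy":2.55,"dz":-6.4,"rx":-1.69,"ry":0.06,"rz":0,"fingers":1},
    {"dx":-0.15,"dy":2.55,"dz":-6.4,"rx":-1.69,"ry":0.06,"rz":0,"fingers":1},
  ],
)

```text
time: 10.6
ee_pos: [463.4, 31.4, 144.0]
tool_rot: [0.705, -0.018, 0.709, 0.018]
ft_force: [0.1, -1.1, 0.4]
width: -0.1
```

```bash
python3 - <<'E'
from h import *
st();c=cams.camera("wrist");im=c["image"];cv2.imwrite("pics/w7.png",im[:,:,::-1])
m=(im.max(2)<45).astype(np.uint8);m[235:]=0
cs,_=cv2.findContours(cv2.morphologyEx(m,cv2.MORPH_OPEN,np.ones((3,3))),cv2.RETR_EXTERNAL,cv2.CHAIN_APPROX_NONE)
for k in cs:
    if cv2.contourArea(k)>300:
        b=cv2.minAreaRect(k);print(np.round(b[0]),np.round(b[1]),round(b[2]),cv2.boundingRect(k),w2s(ray(c,b[0],58)).round(1),[w2s(ray(c,q,55)).round(1).tolist() for q in cv2.boxPoints(b)])
p,R=lev(0,25);cmd(p,R)
E
```

```text
10.6 S [-159.07  -23.28  144.02] F_s [ 0.24 -1.07  0.42] w -0.1 tip 22.0 q [-0.48  0.47  0.37  2.12 -0.3   0.6   0.16]
[424. 187.] [23. 36.] 23 (412, 172, 29, 34) [-100.7    6.1   58. ] [[-108.6, -4.3, 55.0], [-105.3, 18.1, 55.0], [-91.0, 14.8, 55.0], [-93.9, -7.8, 55.0]]
[321. 143.] [105.  27.] 0 (269, 130, 106, 28) [-167.3   21.7   58. ] [[-197.2, 7.5, 55.0], [-199.3, 23.6, 55.0], [-137.9, 34.5, 55.0], [-134.3, 18.7, 55.0]]
[440. 110.] [44. 62.] 90 (409, 88, 63, 45) [-103.6   52.6   58. ] [[-123.5, 61.3, 55.0], [-88.6, 67.5, 55.0], [-81.0, 43.5, 55.0], [-117.2, 37.0, 55.0]]
[584.  67.] [112.   6.] 10 (529, 57, 111, 24) [-31.6  88.6  58. ] [[-61.6, 87.3, 55.0], [-62.1, 90.2, 55.0], [2.8, 90.9, 55.0], [3.6, 88.0, 55.0]]
d [ 3.434 -0.067  0.063] r [ 0.004 -0.05  -0.003]
```

View pics/w7.png

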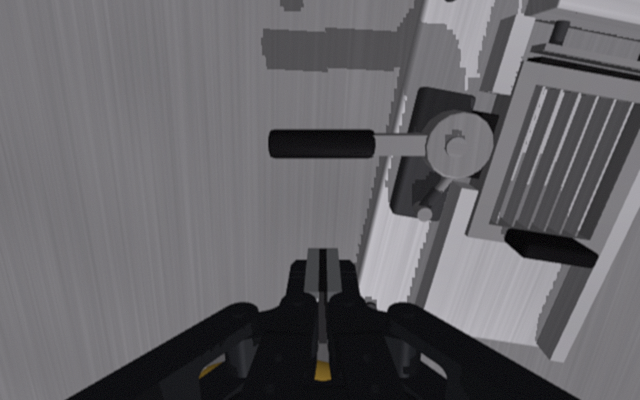

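The wrist view shows the grip at (321,143), square to the shut fingers at (323,250), and the frame still against the bar at the top right. I'll descend behind the grip and approach it.

Emit:
drive_tool(
  targets=[
    {"dx":1.5,"dy":0,"dz":0.06,"rx":0,"ry":0,"rz":0,"fingers":1},
    {"dx":3,"dy":0,"dz":0.06,"rx":0,"ry":0,"rz":0,"fingers":1},
    {"dx":3.4,"dy":0,"dz":0.06,"rx":0,"ry":0,"rz":0,"fingers":1},
    {"dx":3.4,"dy":0.3,"dz":0.06,"rx":0,"ry":0,"rz":0,"fingers":1},
    {"dx":3.4,"dy":0.5,"dz":0.06,"rx":0,"ry":0,"rz":0,"fingers":1},
    {"dx":3.4,"dy":0.7,"dz":0.06,"rx":0,"ry":0,"rz":0,"fingers":1},
    {"dx":3.4,"dy":0.7,"dz":0.06,"rx":0,"ry":0,"rz":0,"fingers":1},
  ],
)

```text
time: 11.52
ee_pos: [463.0, 50.3, 59.2]
tool_rot: [0.705, -0.018, 0.709, 0.019]
ft_force: [0.6, 0.5, 0.1]
width: 0.4
```

```bash
python3 - <<'E'
from h import *
st()
for th in(.05,.1,.15,.2,.3,.4):print(th);cmd(*lev(th,0))
E
```

```text
11.53 S [-161.82   -4.57   59.23] F_s [0.57 0.62 0.1 ] w 0.4 tip 22.0 q [-0.43  0.64  0.26  2.15 -0.41  0.41  0.21]
0.05
d [ 0.049  0.328 -0.006] r [ 0.502 -0.051 -0.007]
0.1
d [ 0.05   0.486 -0.033] r [ 0.979 -0.051 -0.006]
0.15
d [ 0.05   0.646 -0.053] r [ 1.457 -0.051 -0.004]
0.2
d [ 0.05   0.807 -0.065] r [ 1.934 -0.051 -0.003]
0.3
d [ 0.05   1.129 -0.065] r [ 2.889 -0.051 -0.   ]
0.4
d [ 0.051  1.449 -0.032] r [ 3.844e+00 -5.200e-02  2.000e-03]
```

Emit:
drive_tool(
  targets=[
    {"dx":0.05,"dy":0.2,"dz":0,"rx":0.1,"ry":0,"rz":0,"fingers":1},
    {"dx":0.05,"dy":0.33,"dz":0,"rx":0.5,"ry":0,"rz":0,"fingers":1},
    {"dx":0.05,"dy":0.49,"dz":-0.03,"rx":1.0,"ry":0,"rz":0,"fingers":1},
  ],
)

```text
time: 11.9
ee_pos: [460.9, 61.0, 57.4]
tool_rot: [0.704, 0.02, 0.709, -0.021]
ft_force: [-1.6, -8.0, 2.8]
width: -0.2
```

Emit:
drive_tool(
  targets=[
    {"dx":0,"dy":0.16,"dz":0,"rx":0.48,"ry":0,"rz":0,"fingers":1},
    {"dx":0,"dy":0.16,"dz":0,"rx":0.48,"ry":0,"rz":0,"fingers":1},
  ],
)

```text
time: 12.15
ee_pos: [460.6, 65.3, 57.2]
tool_rot: [0.703, 0.037, 0.709, -0.038]
ft_force: [-3.8, -7.1, 2.8]
width: 0.3
```

```bash
python3 - <<'E'
from h import *
st()
for th in(.2,.3,.4,.5,.6):print(th);cmd(*lev(th,0))
E
```

```text
12.15 S [-166.08    9.93   57.23] F_s [-2.91 -7.52  2.84] w 0.3 tip 22.0 q [-0.5   0.65  0.3   2.15 -0.47  0.41  0.08]
0.2
d [-0.031  0.203 -0.033] r [ 0.417 -0.076  0.018]
0.3
d [-0.031  0.521 -0.083] r [ 1.372 -0.075  0.022]
0.4
d [-0.031  0.843 -0.102] r [ 2.326 -0.074  0.026]
0.5
d [-0.032  1.164 -0.088] r [ 3.281 -0.073  0.029]
0.6
d [-0.033  1.483 -0.042] r [ 4.236 -0.071  0.033]
```

Emit:
drive_tool(
  targets=[
    {"dx":0,"dy":0.28,"dz":-0.03,"rx":0.4,"ry":0,"rz":0,"fingers":1},
    {"dx":0,"dy":0.44,"dz":-0.06,"rx":0.9,"ry":0,"rz":0,"fingers":1},
    {"dx":0,"dy":0.6,"dz":-0.08,"rx":1.37,"ry":0,"rz":0,"fingers":1},
    {"dx":0,"dy":0.76,"dz":-0.1,"rx":1.85,"ry":0,"rz":0,"fingers":1},
    {"dx":0,"dy":0.92,"dz":-0.1,"rx":2.3,"ry":0,"rz":0,"fingers":1},
  ],
)

```text
time: 12.78
ee_pos: [460.2, 87.9, 57.2]
tool_rot: [0.693, 0.122, 0.699, -0.124]
ft_force: [-7.2, -8.7, 4.8]
width: 0.1
```

```bash
python3 - <<'E'
from h import *
st()
for th in(.4,.5,.6,.7,.8):print(th);cmd(*lev(th,0))
E
```

```text
12.78 S [-169.23   32.33   57.22] F_s [-6.02 -9.57  4.78] w 0.1 tip 22.0 q [-0.59  0.66  0.37  2.15 -0.56  0.44 -0.12]
0.4
d [-0.031 -0.052  0.021] r [ 0.011 -0.073  0.039]
0.5
d [-0.032  0.263 -0.043] r [ 0.966 -0.071  0.042]
0.6
d [-0.033  0.584 -0.075] r [ 1.921 -0.069  0.046]
0.7
d [-0.034  0.906 -0.075] r [ 2.876 -0.066  0.049]
0.8
d [-0.036  1.226 -0.042] r [ 3.831 -0.064  0.053]
```

Emit:
drive_tool(
  targets=[
    {"dx":-0.02,"dy":0.18,"dz":-0.02,"rx":0.5,"ry":0,"rz":0,"fingers":1},
    {"dx":-0.02,"dy":0.34,"dz":-0.04,"rx":0.97,"ry":0,"rz":0,"fingers":1},
    {"dx":-0.02,"dy":0.5,"dz":-0.06,"rx":1.45,"ry":0,"rz":0,"fingers":1},
    {"dx":-0.02,"dy":0.66,"dz":-0.08,"rx":1.92,"ry":0,"rz":0,"fingers":1},
    {"dx":-0.02,"dy":0.82,"dz":-0.08,"rx":2.4,"ry":0,"rz":0,"fingers":1},
    {"dx":-0.02,"dy":0.98,"dz":-0.08,"rx":2.88,"ry":0,"rz":0,"fingers":1},
  ],
)

```text
time: 13.52
ee_pos: [466.6, 111.8, 57.5]
tool_rot: [0.667, 0.225, 0.673, -0.227]
ft_force: [-5.2, -8.1, -3.0]
width: 0.2
```

```bash
python3 - <<'E'
from h import *
st()
for th in(.7,.8,.9,1,1.1,1.2,1.3):print(th);cmd(*lev(th,0))
E
```

```text
13.53 S [-165.9    56.84   57.49] F_s [-4.12 -8.69 -3.04] w 0.2 tip 22.0 q [-0.7   0.69  0.46  2.12 -0.67  0.48 -0.37]
0.7
d [-0.02  -0.072  0.036] r [-0.001 -0.059  0.06 ]
0.8
d [-0.022  0.243 -0.028] r [ 0.954 -0.056  0.063]
0.9
d [-0.023  0.564 -0.06 ] r [ 1.908 -0.053  0.065]
1
d [-0.025  0.886 -0.061] r [ 2.863 -0.05   0.068]
1.1
d [-0.028  1.206 -0.029] r [ 3.818 -0.047  0.071]
1.2
d [-0.03   1.522  0.035] r [ 4.773 -0.043  0.073]
1.3
d [-0.032  1.829  0.129] r [ 5.728 -0.04   0.076]
```

Emit:
drive_tool(
  targets=[
    {"dx":-0.02,"dy":0.18,"dz":-0.01,"rx":0.5,"ry":0,"rz":0,"fingers":1},
    {"dx":-0.02,"dy":0.34,"dz":-0.03,"rx":0.95,"ry":0,"rz":0,"fingers":1},
    {"dx":-0.02,"dy":0.5,"dz":-0.05,"rx":1.43,"ry":0,"rz":0,"fingers":1},
    {"dx":-0.02,"dy":0.66,"dz":-0.06,"rx":1.9,"ry":0,"rz":0,"fingers":1},
    {"dx":-0.02,"dy":0.82,"dz":-0.06,"rx":2.4,"ry":0,"rz":0,"fingers":1},
    {"dx":-0.02,"dy":0.98,"dz":-0.06,"rx":2.86,"ry":0,"rz":0,"fingers":1},
    {"dx":-0.02,"dy":1.14,"dz":-0.04,"rx":3.3,"ry":0,"rz":0,"fingers":1},
    {"dx":-0.02,"dy":1.3,"dz":-0.03,"rx":3.8,"ry":0,"rz":0,"fingers":1},
  ],
)

```text
time: 14.52
ee_pos: [486.8, 139.4, 58.2]
tool_rot: [0.61, 0.353, 0.614, -0.355]
ft_force: [-1.4, -0.5, -0.0]
width: -0.0
```

```bash
python3 - <<'E'
from h import *
st()
for th in(1.1,1.2,1.3):print(th);cmd(*lev(th,0))
c=cams.camera("wrist");cv2.imwrite("pics/w8.png",c["image"][:,:,::-1])
E
```

```text
14.53 S [-149.28   86.76   58.23] F_s [-1.3  -0.65 -0.01] w -0.0 tip 22.0 q [-0.81  0.75  0.58  2.06 -0.78  0.57 -0.71]
1.1
d [ 0.01  -0.151  0.06 ] r [ 0.028 -0.033  0.052]
1.2
d [ 0.008  0.165 -0.004] r [ 0.983 -0.03   0.053]
1.3
d [ 0.007  0.485 -0.035] r [ 1.937 -0.027  0.055]
```

Emit:
drive_tool(
  targets=[
    {"dx":0,"dy":0.15,"dz":0,"rx":0.5,"ry":0,"rz":0,"fingers":1},
    {"dx":0,"dy":0.3,"dz":0,"rx":1,"ry":0,"rz":0,"fingers":1},
    {"dx":0,"dy":0.45,"dz":0,"rx":1.5,"ry":0,"rz":0,"fingers":1},
    {"dx":0,"dy":0.45,"dz":0,"rx":1.5,"ry":0,"rz":0,"fingers":1},
  ],
)

```text
time: 15.08
ee_pos: [496.5, 145.0, 58.1]
tool_rot: [0.582, 0.398, 0.585, -0.401]
ft_force: [0.2, 0.4, 0.7]
width: 0.1
```

Emit:
drive_tool(
  targets=[
    {"dx":0,"dy":-0.4,"dz":0,"rx":0,"ry":0,"rz":0,"fingers":1},
    {"dx":0,"dy":-0.8,"dz":0,"rx":0,"ry":0,"rz":0,"fingers":1},
    {"dx":-2,"dy":-1.2,"dz":0,"rx":0,"ry":0,"rz":0,"fingers":1},
    {"dx":-4,"dy":-1.5,"dz":0,"rx":0,"ry":0,"rz":0,"fingers":1},
    {"dx":-4,"dy":-1.5,"dz":0,"rx":0,"ry":0,"rz":0,"fingers":1},
  ],
)

```text
time: 15.7
ee_pos: [462.3, 131.3, 160.9]
tool_rot: [0.582, 0.4, 0.585, -0.399]
ft_force: [0.5, 1.1, -1.1]
width: -0.3
```

```bash
python3 - <<'E'
from h import *
st();c=cams.camera("wrist");im=c["image"];cv2.imwrite("pics/w9.png",im[:,:,::-1])
print("shut grip",[proj(c,s2w((PIV[0],PIV[1]+r,56))).round() for r in(46,78,110)])
m=(im.max(2)<45).astype(np.uint8);m[235:]=0
cs,_=cv2.findContours(cv2.morphologyEx(m,cv2.MORPH_OPEN,np.ones((3,3))),cv2.RETR_EXTERNAL,cv2.CHAIN_APPROX_NONE)
for k in cs:
    if cv2.contourArea(k)>300:
        b=cv2.minAreaRect(k);print(np.round(b[0]),np.round(b[1]),w2s(ray(c,b[0],55)).round(1),[w2s(ray(c,q,55)).round(1).tolist() for q in cv2.boxPoints(b)])
E
```

```text
15.7 S [-172.6    75.63  160.88] F_s [ 0.37  1.19 -1.07] w -0.3 tip 22.0 q [-0.99  0.59  0.83  2.08 -0.65  0.75 -0.95]
shut grip [array([383.,  91.]), array([337.,  64.]), array([290.,  37.])]
[397. 125.] [37. 16.] [-102.    59.8   55. ] [[-106.9, 71.8, 55.0], [-97.0, 71.9, 55.0], [-97.0, 47.7, 55.0], [-107.0, 47.4, 55.0]]
[455.  80.] [67. 22.] [-62.   43.5  55. ] [[-68.1, 64.7, 55.0], [-55.9, 64.5, 55.0], [-55.9, 22.1, 55.0], [-68.4, 21.6, 55.0]]
[330.  71.] [106.  42.] [-94.1 113.2  55. ] [[-105.9, 145.6, 55.0], [-81.8, 143.1, 55.0], [-82.1, 80.3, 55.0], [-107.3, 80.9, 55.0]]
[599.  40.] [ 38. 111.] [ -2.8 -18.8  55. ] [[-30.9, -5.9, 55.0], [24.0, -7.6, 55.0], [23.7, -31.0, 55.0], [-32.3, -31.1, 55.0]]
```

View pics/w9.png

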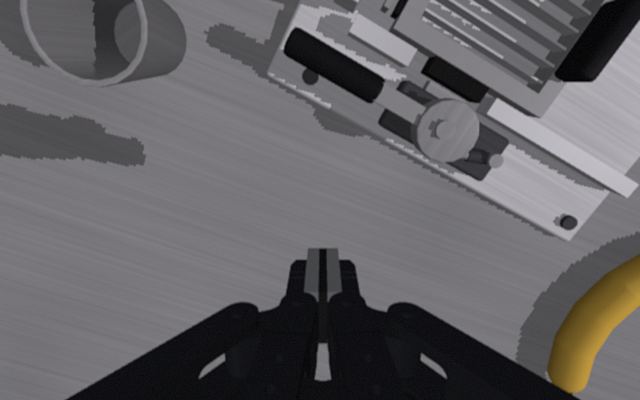

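The grip now lies along slicer +y, from (383,91) to (290,40), so the lever is fully shut, and the shoe is against the frame. Before handing in, I'll check numerically that the frame stayed at the bar.

```bash
python3 - <<'E'
from h import *
st();c=cams.camera("top");a=cv2.imread("pics/t4.png",0)
b=cv2.resize(cv2.cvtColor(c["image"],cv2.COLOR_RGB2GRAY)[150:220,240:310],None,fx=8,fy=8,interpolation=cv2.INTER_CUBIC)
for r in(200,230,260):print("pressed",a[r,200:300:4].tolist());print("now    ",b[r,200:300:4].tolist())
st()
E
```

```text
15.75 S [-173.07   75.85  159.37] F_s [-0.    0.74 -0.64] w 0.3 tip 22.0 q [-0.99  0.59  0.83  2.08 -0.65  0.75 -0.95]
pressed [71, 73, 73, 78, 88, 99, 108, 110, 101, 89, 77, 78, 95, 117, 131, 139, 142, 139, 136, 130, 126, 123, 123, 122, 122]
now     [70, 71, 70, 74, 82, 94, 106, 112, 111, 101, 86, 75, 76, 89, 106, 123, 133, 137, 137, 132, 125, 117, 112, 110, 111]
pressed [129, 130, 132, 134, 137, 133, 124, 106, 83, 71, 79, 99, 118, 134, 142, 143, 141, 136, 132, 129, 129, 132, 136, 138, 139]
now     [123, 124, 126, 127, 130, 128, 123, 108, 89, 72, 62, 67, 83, 106, 122, 133, 137, 136, 134, 130, 128, 128, 131, 133, 132]
pressed [130, 131, 134, 134, 132, 121, 104, 85, 70, 71, 89, 114, 131, 141, 144, 142, 138, 134, 135, 135, 135, 133, 127, 121, 118]
now     [125, 126, 128, 128, 128, 123, 114, 100, 83, 74, 78, 93, 111, 127, 133, 134, 135, 131, 124, 118, 118, 123, 129, 135, 137]
15.8 S [-173.27   75.77  158.46] F_s [ 0.38  0.28 -0.99] w -0.1 tip 22.0 q [-0.99  0.59  0.83  2.08 -0.65  0.75 -0.95]
```

```bash
python3 -c "
from plant import bot
print(bot.close_job(),bot.observe()['time'],bot.observe()['ft_force'])"
```

```text
the job is handed in; nothing more can be done
the job is handed in; nothing more can be done
```

The frame is seated against the stop bar, the lever is shut, and I've handed the job in at about 16 s of the 67 s allowed. No verdict was reported.

- **Frame:** I slid it along the channel with the shut fingertips, against about 3–4 N of sliding friction, until I felt the stop bar. I pressed it home with about 14 N at the wrist, so roughly 10–11 N on the bar itself, then eased off slowly.
- **Lever:** I pushed the handle round with the shut fingertips. The wrist force peaked at about 12 N in the readings between moves. It fell to almost zero at about 1.15 rad, and I followed on to about 1.3 rad before backing away.

**Last checks:**
- **Lever position:** the wrist view shows the grip lying along the slicer's +y direction, which matches fully shut. The shoe looks to be against the frame, though I had no way to measure its force directly.
- **Frame position:** comparing the top view before and after, the frame came back about 1.5–2 mm from its pressed position. That is about how far I had squeezed the rubber, so it should be at or within a fraction of a millimetre of the bar.
- **Robot:** it was clear of everything, with about 1 N at the wrist. I did not re-measure the things lying around, but the arm never went near them low down.

**What disagreed:**
- **Camera positions:** the top and wrist views placed the slicer 3–4 mm apart, so I split the difference and relied on touch.
- **Upward force:** early in the slide I saw about 5 N upward on the tool, possibly the fingertips brushing the channel floor. It went away after I raised the tool about 3 mm.

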